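# Spin-test a dishwasher spray arm and stop it over its feed tube

## Task

The dishwasher's upper basket lies upside down on the counter with its spray arm on top. Flick the spray arm with a fingertip so that it spins freely by itself, untouched, for at least one full turn; then, while it is still turning, stop it with a fingertip so that it stays at rest lengthwise, in line with its feed tube (either blade over the tube), and take the finger away. Do not let it run down or stop askew and shove it round afterwards; pinch, lift and shift nothing, and leave the things around it alone.

Things in the scene. Friction and masses are not known exactly. Their poses are not given: they have to be found in the camera images.
- upper_basket: Slim dishwasher's upper basket of steel wire, upside down, standing loose on its rim, about 2 kg in all: 440 mm long (x), 360 mm wide (y), wire floor on top at 120 mm height. Origin: centre of the footprint, on the counter; x points along the feed tube to the back edge, z up. Pull handle at its front (-x), guide rollers 13 mm out of the long sides.
- hub (a point): The spray arm's upright axis, through the basket's origin, at half the height of the blades: 169 mm above the counter. The round hub is 60 mm in diameter, top at 184 mm; on it a nut of 34 mm diameter, top at 196 mm.
- feed_tube (a point): Point on top of the feed tube, 120 mm from the hub axis, 148 mm above the counter; x axis along the tube, outward. The straight tube, 24 mm thick, lies on the wire floor from the hub to a docking mouth (38 mm thick, top at 155 mm) that ends 242 mm from the hub, on this side of the hub only. The line from the hub through this point is the one to stop over.
- blade (a point): Point on the top centre line of one blade, 120 mm from the axis, 180 mm above the counter; x axis outward along it. The spray arm is a straight grey plastic bar through the hub, 400 mm long, with two equal round-ended blades 40 mm wide (20 mm either side of the centre line), underside at 158 mm, top at 180 mm above the counter: 38 mm clear above the wires, 10 mm above the tube.
- spray_arm (a joint): Angle of the spray arm, rad, counter-clockwise from above: 0 with the listed blade point over the feed tube, in line again at every multiple of pi. It turns endlessly both ways and counts on over full turns (start: 0.6 to 2.4). It weighs 260 g, inertia about 0.0035 kg m2, and runs freely: it loses about 0.25 rad/s of speed each second. Off a finger it bounces back at about 0.3 of its speed.
- cutlery_basket: Empty grey plastic cutlery basket, 220 x 130 mm (its x, y), walls 115 mm high, bail handle to 170 mm; loose, stands on the counter to the left (+y) of the dishwasher basket. Origin: centre of its underside. To be left alone.
- filter: Round stainless filter, 86 mm in diameter, 126 mm high with its handle; loose, stands upright on the counter to the right (-y) of the dishwasher basket. Origin: centre of its underside. To be left alone.
- brush: Hard silicone brush lying on the counter beyond the filter, 220 mm long (its x), 42 mm wide, 30 mm high; loose. Origin: under its middle, on the counter. To be left alone.

How it is judged:
By the outcome, as a careful person would: the job done as asked, in the order asked, and still so for the second after the job is handed in, with the robot touching nothing.
It also fails if it takes over 54 s, if anything falls off the work surface, if the arm or the gripper's body presses on something with over 40 N, if the wrist force passes 120 N, or if a joint passes its speed limit or range.

## Robot

A 7-joint arm with a two-finger parallel gripper is mounted at the origin on the work surface. World frame = base frame: x ahead of the robot, y to its left, z up, the work surface at z = 0. Lengths are in m, angles in rad, forces in N, time in s.
With the tool pointing down it reaches from about 0.425 to 0.925 m from the base axis. Payload 6.8 kg.
Tool frame: the origin (TCP) lies on the centre line of the jaws, within the pads' length; the fingertips stand 19 mm ahead of it and the grasp point (between the pads) is the TCP; z points along the fingers, y is the line along which they close (so a half turn about z gives the same grasp; the last joint's range is limited). The gripper opens to 85 mm and grips with 20 to 120 N. Pads are 22 mm wide; open, the fingers measure 114 mm over their backs; the gripper's body (76 mm by 85 mm) begins 54 mm behind the grasp point. The pads swing forward as they close: fully open they stand 13 mm farther back than shut.
Start: joints at [-1.215, 0.477, 0.022, 1.555, -0.011, 1.109, -0.083], TCP at [0.302, 0.604, 0.25] pointing down, gripper open.
Joint ranges: [-2.96, 2.96], [-0.34, 2.1], [-1.41, 1.46], [0.24, 2.44], [-1.37, 4.51], [0.17, 1.92], [-2.96, 2.96]. Speed limits (rad/s): [2.39, 2.39, 3.14, 3.14, 3.14, 3.14, 3.14].

## Interface

Orientations are given as a rotation vector (axis times angle).
In Python, from bench import r gives the robot as it stands. The module is installed in compiled form; this text tells all that it offers.
- The arm moves only by the tool arm_command, never from a script. Its argument "rows" is a list of rows, each an object of numbers: "fingers": the opening, from -1 (shut) to 1 (fully open); "x", "y", "z": the shift along the tool's x, y, z in m; "ax", "ay", "az": the turn, a rotation vector about the tool's x, y, z in degrees. In form: [{"fingers": .., "x": .., "y": .., "z": .., "ax": .., "ay": .., "az": ..}, ...]. A call has 1 to 10 rows; each row shifts and turns the commanded pose from where the row before left it, along the tool's axes as they then stand; what a row does not reach is not made up. A row lasts 1/12 s, in which the tool goes at most 41.7 mm and 7.16 degrees, less where a joint would pass 70% of its speed; a pose out of reach is approached as far as the arm can. A call is refused whole if a number of a shift passes 0.0417 or a number of a turn 7.16, either way. A call with a gripper value outside its range is refused whole. The fingers move at their own pace and stop on an object; "grip_force" is the grip in N (left out, the last holds). Time passes only in rows, so rows that do not move let the fingers close. It gives the time, the measured TCP pose, the force, the opening and the grip force at its end, in the units of the state.
- r.get_obs(): the state, without advancing time (a new reading comes with each control period).
- r.grab_frame(name): name is "side" or "top"; returns a dict with "frame" (480x640x3 uint8, red, green, blue), "depth" (480x640 float32, m along the optical axis (not along the pixel's ray), 0 where there is no reading), "K" (3x3 intrinsics, pixels), "world_from_camera" (4x4, takes a point from camera to world coordinates). Camera axes: x right, y down, z forward; pixel columns grow to the right and rows downward; lengths in m; the calibration is good to about 2 mm. A picture is of the moment at which its call begins.
- r.hand_in(): hands the job in; it is judged then, once.
The state is a dict: "clock": time; "joints": joint angles; "qvel": joint speeds; "tau": joint torques, N m; "tcp_pos": TCP position; "orientation": TCP orientation; "contact_force": force on the tool from outside, world axes, zero at the start; "moment": the same for the moment, N m; "grip_width": finger opening in m; "gripper_force": force on a finger pad.
Only numpy, scipy, OpenCV 4.12 (cv2) and the standard library are available. Lean on these libraries where they do the work, as an engineer would, in place of code of your own. Each camera call takes 0.05 s, during which the arm holds its last target. There are 200 camera calls.

## Working session

There is one attempt and no reset: what is moved stays moved. The work goes in short steps, Python scripts to look and compute and a tool call to move; the robot and the scene stay as the last step left them, time stands still between calls to the robot, and variables do not carry over. Pictures are saved under pics/ and viewed, at most 10 in all, crops included, and the job is handed in when it is done.

Besides the shell and the picture viewer there is one more tool, called after "Emit:" as name(argument=value, ...), one argument or row to a line, values as JSON. arm_command: Moves the arm, as the interface text tells. Its arguments: {"type":"object","properties":{"rows":{"type":"array"},"grip_force":{"type":"number"}},"required":["rows"]}

```bash
mkdir -p pics; python3 - <<'E'
from bench import r
import cv2,numpy as np
o=r.get_obs();print({k:np.round(v,3).tolist() for k,v in o.items()})
for n in("top","side"):
    f=r.grab_frame(n);cv2.imwrite(f"pics/{n}0.png",f["frame"][:,:,::-1]);np.savez(f"{n}0.npz",**f)
    print(n,f["K"].round(1).tolist(),f["world_from_camera"].round(3).tolist())
E
```

```text
{'clock': 0.0, 'joints': [-1.215, 0.478, 0.022, 1.556, -0.011, 1.109, -0.083], 'qvel': [0.0, -0.0, 0.001, 0.002, -0.001, -0.002, 0.002], 'tau': [-0.0, -59.644, 1.608, -28.121, 0.012, 0.009, 0.0], 'tcp_pos': [0.302, 0.603, 0.249], 'orientation': [-0.722, -3.057, 0.003], 'contact_force': [-0.418, 0.215, -0.105], 'moment': [0.049, -0.056, -0.023], 'gripper_force': 0.0, 'grip_width': 0.085}
top [[533.0, 0.0, 319.4], [0.0, 533.0, 241.7], [0.0, 0.0, 1.0]] [[-0.001, -0.991, 0.131, 0.398], [-1.0, -0.001, -0.02, -0.008], [0.02, -0.131, -0.991, 1.379], [0.0, 0.0, 0.0, 1.0]]
side [[598.0, 0.0, 327.4], [0.0, 598.0, 230.8], [0.0, 0.0, 1.0]] [[0.963, -0.163, 0.214, 0.216], [-0.267, -0.508, 0.819, -1.349], [-0.025, -0.846, -0.533, 0.97], [0.0, 0.0, 0.0, 1.0]]
```

View pics/top0.png

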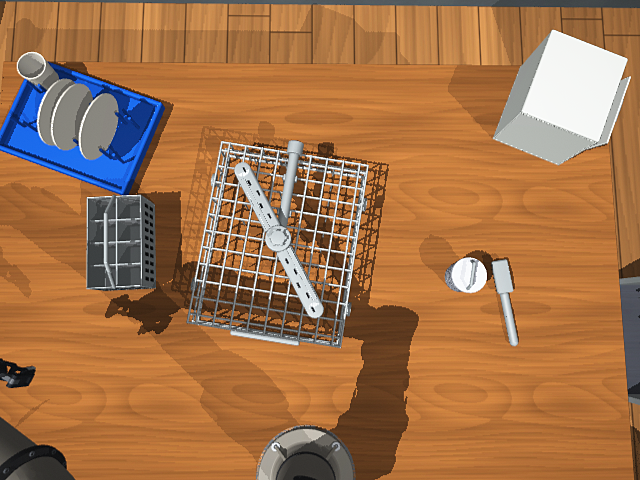

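View pics/side0.png

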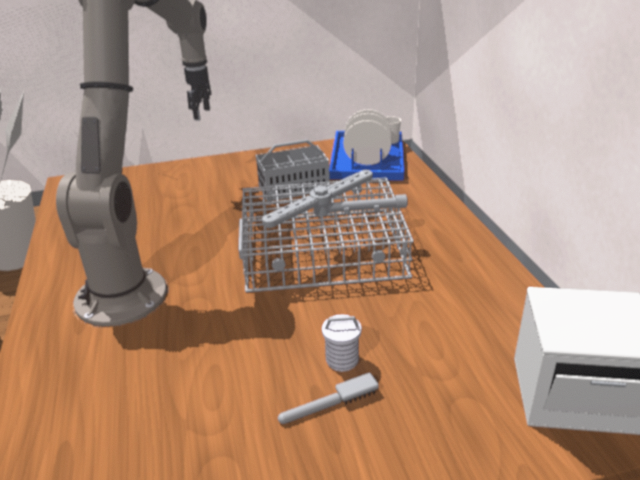

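The top view shows the hub at about (278,237), the tube mouth at (295,147) and the blade tips at (241,167) and (318,312). The cutlery basket is on the left, the filter and brush on the right, and the arm parked at lower left. In the side view nothing blocks the spray arm.

```bash
cat > h.py <<'E'
import numpy as np,cv2
def cloud(f):
    d=f["depth"];v,u=np.mgrid[:480,:640];K=f["K"]
    P=np.stack([(u-K[0,2])*d/K[0,0],(v-K[1,2])*d/K[1,1],d,np.ones_like(d)],-1)@f["world_from_camera"].T
    P=P[...,:3];P[d==0]=np.nan;return P
def ray(f,u,v,z):
    K=f["K"];T=f["world_from_camera"];d=T[:3,:3]@[(u-K[0,2])/K[0,0],(v-K[1,2])/K[1,1],1]
    return T[:3,3]+d*(z-T[2,3])/d[2]
def line(p):
    c,s,r=(cv2.fitLine(p.astype(np.float32),cv2.DIST_HUBER,0,.001,.001)[:2].ravel(),0,0);return np.arctan2(c[1],c[0])
def blade(f,hub,zlo=.170,zhi=.190):
    P=cloud(f);q=P[...,:2]-hub;R=np.hypot(q[...,0],q[...,1])
    m=(P[...,2]>zlo)&(P[...,2]<zhi)&(R<.21)&(R>.035)
    return P[m][:,:2]
E
python3 - <<'E'
from h import *
f=np.load("top0.npz");P=cloud(f)
hub=ray(f,278,237,.19)[:2];m0=ray(f,295,147,.155)[:2];print("hub",hub,"mouth",m0)
b=blade(f,hub);a=line(b);e=np.array([np.cos(a),np.sin(a)]);n=np.array([-e[1],e[0]])
s=(b-hub)@e;t=(b-hub)@n;print("blade",len(b),np.degrees(a),s.min(),s.max(),np.percentile(t,[1,50,99]))
q=P[...,:2]-hub;R=np.hypot(q[...,0],q[...,1])
nut=P[(R<.03)&(P[...,2]>.188)&(P[...,2]<.205)];print("nut",nut.mean(0),nut.min(0),nut.max(0))
t0=m0-hub;t0/=np.linalg.norm(t0);tn=np.array([-t0[1],t0[0]])
s=q@t0;t=q@tn;m=(s>.06)&(s<.235)&(abs(t)<.03)&(P[...,2]>.135)&(P[...,2]<.16)
p=P[m];print("tube",m.sum(),np.degrees(np.arctan2(*t0[::-1])),np.degrees(line(p[:,:2])),p.mean(0), (s[m]).max())
for lo in np.arange(.06,.24,.03):
  k=m&(s>lo)&(s<lo+.03);print(lo,P[k].mean(0).round(4),np.percentile(t[k],[2,98]).round(4),k.sum())
# tall things around + basket extents
w=(abs(q[...,0])<.35)&(abs(q[...,1])<.35)&(P[...,2]>.10)
c,r_=np.where(w),0
E
```

```text
hub [0.56639119 0.06113789] mouth [0.78686035 0.02484083]
blade 2480 27.685581 -0.19892025134909458 0.19919961448883475 [-0.01843323  0.00119712  0.02064277]
nut [0.56481761 0.06193638 0.19576132] [0.53702594 0.03637753 0.18812441] [0.59174544 0.0903797  0.20250264]
tube 832 -9.349056783361146 -9.364901 [0.71665778 0.03684664 0.14676788] 0.23498768677327667
0.06 [0.6397 0.0497 0.1457] [-0.0135  0.0158] 141
0.09 [0.6701 0.0443 0.1462] [-0.0106  0.0124] 125
0.12 [0.7001 0.0394 0.1459] [-0.0115  0.0124] 130
0.15 [0.7283 0.0349 0.1454] [-0.0138  0.0158] 140
0.18 [0.7594 0.0301 0.1455] [-0.0102  0.0124] 119
0.21 [0.7851 0.0256 0.1506] [-0.0167  0.0189] 177
```

Emit:
arm_command(
  rows=[
    {"fingers": -1,"z": -0.03,"az": -5.8},
    {"fingers": -1,"az": -5.7},
    {"fingers": -1,"az": -5.7},
    {"fingers": -1},
    {"fingers": -1},
    {"fingers": -1},
  ],
)

```text
validation failed for argument at $.ro...
```

```bash
cat >> h.py <<'E'
HUB=np.array([.5655,.0619]);TH=np.radians(-9.37)
from scipy.spatial.transform import Rotation as Ro
def to(r,p):
    o=r.get_obs();R=Ro.from_rotvec(o["orientation"]).as_matrix()
    print("t %.2f tcp"%o["clock"],np.round(o["tcp_pos"],4),"yaw_y",np.degrees(np.arctan2(R[1,1],R[0,1])).round(2),"zax",R[:,2].round(3),"w",o["grip_width"])
    d=R.T@(np.array(p)-o["tcp_pos"]);print("tool delta",d.round(4),"rows",np.linalg.norm(d)/.0417)
E
python3 - <<'E'
from h import *
from bench import r
to(r,(.652,.220,.27))
f=r.grab_frame("side");o=r.get_obs()
P=cloud(f);q=P-o["tcp_pos"];m=(np.hypot(q[...,0],q[...,1])<.06)&(q[...,2]>-.08)&(q[...,2]<.02)
print("lowest rel z",np.nanpercentile(q[m][:,2],[0,1,3,10]),m.sum())
v,u=np.where(m&(q[...,2]<.03));print(u.min(),u.max(),v.min(),v.max())
v0,v1,u0,u1=v.min()-40,v.max()+30,u.min()-40,u.max()+40
cv2.imwrite("pics/tip.png",cv2.resize(f["frame"][max(v0,0):v1,u0:u1,::-1],None,fx=4,fy=4))
for lo in np.arange(-.04,.0,.005):
  k=m&(q[...,2]>lo)&(q[...,2]<lo+.005)
  if k.any():print(lo.round(3),q[k].min(0).round(3),q[k].max(0).round(3),k.sum())
E
```

```text
t 0.10 tcp [0.3017 0.6033 0.2494] yaw_y 63.43 zax [-0.001 -0.001 -1.   ] w 0.08547412808944962
tool delta [-0.4847 -0.1861 -0.0202] rows 12.460699690233401
lowest rel z [-0.007614   -0.00601179 -0.00475762 -0.00284002] 95
193 210 102 120
-0.01 [-0.028 -0.044 -0.008] [-0.015 -0.038 -0.005] 3
-0.005 [-0.025 -0.048 -0.005] [ 0.034  0.045 -0.   ] 17
```

View pics/tip.png

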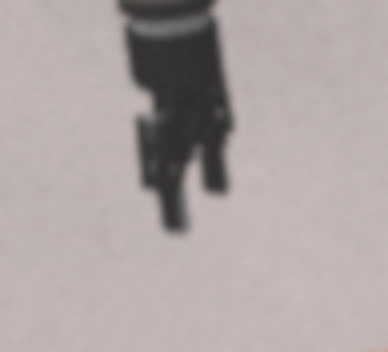

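The crop shows the gripper still open, with two fingertips at the bottom. The move was refused, probably because every row needs all its fields. Open, the tips sit about 6 mm below the TCP, so the stated 19 mm is for the shut gripper.

Emit:
arm_command(
  rows=[
    {"fingers": -1,"x": 0,"y": 0,"z": -0.03,"ax": 0,"ay": 0,"az": -5.8},
    {"fingers": -1,"x": 0,"y": 0,"z": 0,"ax": 0,"ay": 0,"az": -5.7},
    {"fingers": -1,"x": 0,"y": 0,"z": 0,"ax": 0,"ay": 0,"az": -5.7},
    {"fingers": -1,"x": 0,"y": 0,"z": 0,"ax": 0,"ay": 0,"az": 0},
  ],
)

```text
clock: 0.48
tcp_pos: [0.302, 0.6036, 0.2804]
orientation: [-0.251, -3.131, -0.0]
contact_force: [0.6, 1.1, 0.2]
grip_width: 0.039
gripper_force: 0.0
```

```bash
python3 - <<'E'
from h import *
from bench import r
to(r,(.652,.220,.27))
E
```

```text
t 0.48 tcp [0.302  0.6036 0.2804] yaw_y 80.82 zax [-0.  0. -1.] w 0.03901106891654806
tool delta [-0.4067 -0.3229  0.0103] rows 12.455336932550502
```

Emit:
arm_command(
  rows=[
    {"fingers": -1,"x": -0.031,"y": -0.0246,"z": 0,"ax": 0,"ay": 0,"az": 0},
    {"fingers": -1,"x": -0.031,"y": -0.0246,"z": 0,"ax": 0,"ay": 0,"az": 0},
    {"fingers": -1,"x": -0.031,"y": -0.0246,"z": 0,"ax": 0,"ay": 0,"az": 0},
    {"fingers": -1,"x": -0.031,"y": -0.0246,"z": 0,"ax": 0,"ay": 0,"az": 0},
    {"fingers": -1,"x": -0.031,"y": -0.0246,"z": 0,"ax": 0,"ay": 0,"az": 0},
    {"fingers": -1,"x": -0.031,"y": -0.0246,"z": 0,"ax": 0,"ay": 0,"az": 0},
    {"fingers": -1,"x": -0.031,"y": -0.0246,"z": 0,"ax": 0,"ay": 0,"az": 0},
    {"fingers": -1,"x": -0.031,"y": -0.0246,"z": 0,"ax": 0,"ay": 0,"az": 0},
    {"fingers": -1,"x": -0.031,"y": -0.0246,"z": 0,"ax": 0,"ay": 0,"az": 0},
    {"fingers": -1,"x": -0.031,"y": -0.0246,"z": 0,"ax": 0,"ay": 0,"az": 0},
  ],
)

```text
clock: 1.32
tcp_pos: [0.5685, 0.3087, 0.2799]
orientation: [-0.262, -3.13, 0.001]
contact_force: [0.5, 1.2, -0.1]
grip_width: -0.0
gripper_force: 0.0
```

```bash
python3 - <<'E'
from h import *
from bench import r
to(r,(.652,.220,.27))
f=r.grab_frame("side");o=r.get_obs()
P=cloud(f);q=P-o["tcp_pos"];R=Ro.from_rotvec(o["orientation"]).as_matrix();q=q@R
m=(np.hypot(q[...,0],q[...,1])<.06)&(q[...,2]<.08)&(q[...,2]>-.03)
for lo in np.arange(-.03,.04,.006):
  k=m&(q[...,2]>lo)&(q[...,2]<lo+.006)
  if k.any():print(lo.round(3),q[k].min(0).round(3),q[k].max(0).round(3),k.sum())
E
```

```text
t 1.32 tcp [0.5685 0.3087 0.2799] yaw_y 80.43 zax [-0.001 -0.    -1.   ] w -6.248687969064626e-06
tool delta [-0.0971 -0.0736  0.0098] rows 2.9304386484400187
-0.03 [-0.005 -0.028 -0.03 ] [ 0.02   0.009 -0.025] 9
-0.024 [ 0.006 -0.009 -0.02 ] [ 0.009 -0.008 -0.019] 2
-0.018 [-0.003 -0.016 -0.018] [ 0.018  0.012 -0.012] 15
-0.012 [-0.003 -0.005 -0.012] [ 0.018  0.011 -0.006] 12
-0.006 [-0.002 -0.012 -0.006] [ 0.018  0.023 -0.   ] 16
-0.0 [-0.002 -0.009  0.   ] [0.016 0.008 0.006] 13
0.006 [-0.002 -0.009  0.006] [0.016 0.007 0.012] 13
0.012 [ 0.002 -0.007  0.013] [0.017 0.011 0.018] 9
0.018 [-0.001  0.002  0.019] [0.014 0.008 0.022] 5
```

Emit:
arm_command(
  rows=[
    {"fingers": -1,"x": -0.03,"y": -0.024,"z": 0,"ax": 0,"ay": 0,"az": 0},
    {"fingers": -1,"x": -0.03,"y": -0.024,"z": 0,"ax": 0,"ay": 0,"az": 0},
    {"fingers": -1,"x": -0.03,"y": -0.024,"z": 0,"ax": 0,"ay": 0,"az": 0},
    {"fingers": -1,"x": 0,"y": 0,"z": 0,"ax": 0,"ay": 0,"az": 6.9},
    {"fingers": -1,"x": 0,"y": 0,"z": 0,"ax": 0,"ay": 0,"az": 6.9},
    {"fingers": -1,"x": 0,"y": 0,"z": 0,"ax": 0,"ay": 0,"az": 6.9},
    {"fingers": -1,"x": 0,"y": 0,"z": 0,"ax": 0,"ay": 0,"az": 6.9},
    {"fingers": -1,"x": 0,"y": 0,"z": 0,"ax": 0,"ay": 0,"az": 6.9},
    {"fingers": -1,"x": 0,"y": 0,"z": 0,"ax": 0,"ay": 0,"az": 6.9},
    {"fingers": -1,"x": 0,"y": 0,"z": 0,"ax": 0,"ay": 0,"az": 6.9},
  ],
)

```text
clock: 2.2
tcp_pos: [0.6444, 0.225, 0.2796]
orientation: [-1.527, -2.744, 0.001]
contact_force: [-0.2, 0.4, 0.7]
grip_width: -0.0001
gripper_force: 0.0
```

Emit:
arm_command(
  rows=[
    {"fingers": -1,"x": 0,"y": 0,"z": 0,"ax": 0,"ay": 0,"az": 6.9},
    {"fingers": -1,"x": 0,"y": 0,"z": 0,"ax": 0,"ay": 0,"az": 6.9},
    {"fingers": -1,"x": 0,"y": 0,"z": 0,"ax": 0,"ay": 0,"az": 6.9},
    {"fingers": -1,"x": 0,"y": 0,"z": 0,"ax": 0,"ay": 0,"az": 6.9},
    {"fingers": -1,"x": 0,"y": 0,"z": 0,"ax": 0,"ay": 0,"az": 6.9},
    {"fingers": -1,"x": 0,"y": 0,"z": 0,"ax": 0,"ay": 0,"az": 6.9},
    {"fingers": -1,"x": 0,"y": 0,"z": 0,"ax": 0,"ay": 0,"az": 0},
  ],
)

```text
clock: 2.78
tcp_pos: [0.6443, 0.2252, 0.2796]
orientation: [-2.397, -2.031, 0.002]
contact_force: [0.3, 0.6, -0.8]
grip_width: -0.0001
gripper_force: 0.0
```

```bash
python3 - <<'E'
from h import *
from bench import r
f=r.grab_frame("top")
b=blade(f,HUB);print(len(b),np.degrees(line(b)))
to(r,(.652,.220,.180))
o=r.get_obs();R=Ro.from_rotvec(o["orientation"]).as_matrix()
print(R.T@[.465,-.885,0], R.T@[np.cos(TH),np.sin(TH),0],o["joints"])
E
```

```text
2466 27.697357
t 2.83 tcp [0.6444 0.2252 0.2797] yaw_y -9.05 zax [-0.001 -0.001 -1.   ] w 0.00017803325617885682
tool delta [-0.0038  0.0084  0.0997] rows 2.401464445576856
[-8.00788423e-01  5.98487959e-01  2.54318544e-04] [-5.49889303e-03  9.99984653e-01 -6.75459055e-04] [-0.73734102  0.49584013  0.45526459  1.52450574 -0.22823934  1.17528745
 -0.39930187]
```

Emit:
arm_command(
  rows=[
    {"fingers": -1,"x": -0.004,"y": 0.008,"z": 0.033,"ax": 0,"ay": 0,"az": 0},
    {"fingers": -1,"x": 0,"y": 0,"z": 0.033,"ax": 0,"ay": 0,"az": 0},
    {"fingers": -1,"x": 0,"y": 0,"z": 0.0335,"ax": 0,"ay": 0,"az": 0},
    {"fingers": -1,"x": 0,"y": 0,"z": 0,"ax": 0,"ay": 0,"az": 0},
    {"fingers": -1,"x": 0,"y": 0,"z": 0,"ax": 0,"ay": 0,"az": 0},
  ],
)

```text
clock: 3.25
tcp_pos: [0.6508, 0.2194, 0.1793]
orientation: [-2.387, -2.04, 0.006]
contact_force: [0.9, 0.3, 0.1]
grip_width: 0.0002
gripper_force: 0.0
```

```bash
python3 - <<'E'
from h import *
from bench import r
to(r,(.652,.220,.180))
E
```

```text
t 3.25 tcp [0.6508 0.2194 0.1793] yaw_y -8.98 zax [-0.004 -0.002 -1.   ] w 0.00016637477331048908
tool delta [ 0.0007  0.0011 -0.0007] rows 0.03520162350466819
```

Now the flick, followed at once by the lift.

Emit:
arm_command(
  rows=[
    {"fingers": -1,"x": -0.022,"y": 0.0165,"z": 0,"ax": 0,"ay": 0,"az": 0},
    {"fingers": -1,"x": -0.022,"y": 0.0165,"z": 0,"ax": 0,"ay": 0,"az": 0},
    {"fingers": -1,"x": -0.022,"y": 0.0165,"z": 0,"ax": 0,"ay": 0,"az": 0},
    {"fingers": -1,"x": -0.022,"y": 0.0165,"z": 0,"ax": 0,"ay": 0,"az": 0},
    {"fingers": -1,"x": 0,"y": 0,"z": -0.04,"ax": 0,"ay": 0,"az": 0},
    {"fingers": -1,"x": 0,"y": 0,"z": -0.03,"ax": 0,"ay": 0,"az": 0},
  ],
)

```text
clock: 3.75
tcp_pos: [0.7047, 0.1188, 0.2545]
orientation: [2.392, 2.033, 0.001]
contact_force: [0.6, 0.8, 1.4]
grip_width: 0.0004
gripper_force: 0.0
```

```bash
cat >> h.py <<'E'
def meas(r,n):
    L=[]
    for i in range(n):
        t=r.get_obs()["clock"];f=r.grab_frame("top");b=blade(f,HUB,.17,.186)
        L.append((t,line(b)-TH,len(b)))
    L=np.array(L);a=np.unwrap(2*L[:,1])/2  # mod pi, relative to tube
    if n>1: print("fit w",np.polyfit(L[:,0]-L[-1,0],a,min(n-1,1)))
    print(np.c_[L[:,0],a,L[:,2]].round(3).tolist())
E
python3 - <<'E'
from h import *
from bench import r
meas(r,6)
e=np.array([np.cos(TH),np.sin(TH)]);n=np.array([-e[1],e[0]]);p=HUB+.15*e-.031*n
to(r,(*p,.25));print(p)
E
```

```text
fit w [-2.49956458 -0.73116842]
[[3.75, -0.111, 2065.0], [3.8, -0.234, 1853.0], [3.85, -0.345, 1680.0], [3.9, -0.483, 1536.0], [3.95, -0.603, 1498.0], [4.0, -0.737, 1430.0]]
t 4.05 tcp [0.7034 0.1227 0.2517] yaw_y -9.01 zax [ 0.001  0.001 -1.   ] w -1.7067625704695282e-05
tool delta [-0.1136  0.0232  0.0017] rows 2.7798925928640617
[0.70845154 0.00689221]
```

Emit:
arm_command(
  rows=[
    {"fingers": -1,"x": -0.038,"y": 0.008,"z": 0,"ax": 0,"ay": 0,"az": 0},
    {"fingers": -1,"x": -0.038,"y": 0.008,"z": 0,"ax": 0,"ay": 0,"az": 0},
    {"fingers": -1,"x": -0.038,"y": 0.007,"z": 0,"ax": 0,"ay": 0,"az": 0},
    {"fingers": -1,"x": 0,"y": 0,"z": 0,"ax": 0,"ay": 0,"az": 0},
    {"fingers": -1,"x": 0,"y": 0,"z": 0,"ax": 0,"ay": 0,"az": 0},
    {"fingers": -1,"x": 0,"y": 0,"z": 0,"ax": 0,"ay": 0,"az": 0},
    {"fingers": -1,"x": 0,"y": 0,"z": 0,"ax": 0,"ay": 0,"az": 0},
  ],
)

```text
clock: 4.63
tcp_pos: [0.7079, 0.0082, 0.2502]
orientation: [-2.386, -2.041, 0.0]
contact_force: [-0.4, -0.2, -0.5]
grip_width: -0.0001
gripper_force: 0.0
```

```bash
python3 - <<'E'
from h import *
from bench import r
meas(r,8)
e=np.array([np.cos(TH),np.sin(TH)]);n=np.array([-e[1],e[0]]);p=HUB+.15*e-.031*n
to(r,(*p,.25))
E
```

```text
Traceback (most recent call last):
  File "h.py", line 25, in meas
    L.append((t,line(b)-TH,len(b)))
                ~~~~^^^
  File "h.py", line 10, in line
    c,s,r=(cv2.fitLine(p.astype(np.float32),cv2.DIST_HUBER,0,.001,.001)[:2].ravel(),0,0);return np.arctan2(c[1],c[0])
           ~~~~~~~~~~~^^^^^^^^^^^^^^^^^^^^^^^^^^^^^^^^^^^^^^^^^^^^^^^^^
cv2.error: OpenCV(4.12.0) /io/opencv/modules/imgproc/src/linefit.cpp:50: error: (-215:Assertion failed) count > 0 in function 'fitLine2D_wods'
```

```bash
python3 - <<'E'
from h import *
from bench import r
for i in range(3):
  for n in("side","top"):
    t=r.get_obs()["clock"];f=r.grab_frame(n);b=blade(f,HUB,.172,.186)
    print(n,t,len(b),line(b)-TH if len(b)>20 else None, b.mean(0) if len(b) else 0)
    cv2.imwrite(f"pics/{n}1.png",f["frame"][:,:,::-1])
E
```

```text
side 4.9833 981 0.08500403674341545 [0.5644376  0.05663386]
top 5.0333 0 None 0
side 5.0833 977 -0.1420844518949856 [0.57223372 0.05479094]
top 5.1333 0 None 0
side 5.1833 983 -0.35483274100326195 [0.57155614 0.05330381]
top 5.2333 560 -0.5304500782301296 [0.55883125 0.06815053]
```

View pics/side1.png

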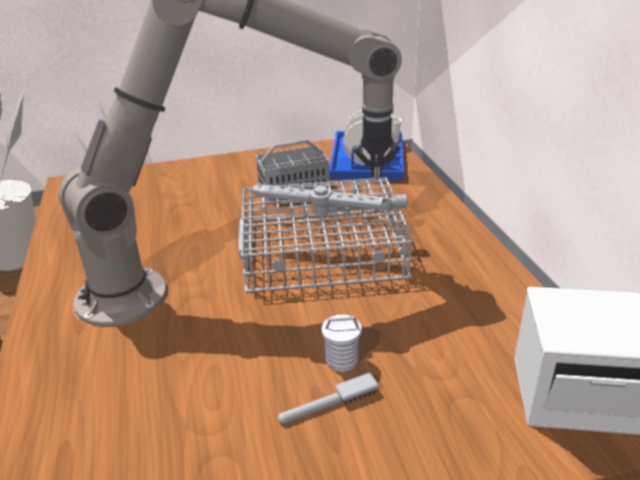

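The side camera sees the blades well: in that frame the blade runs from (255,190) to (400,203), and the finger hovers clear above it at (377,170). I'll keep timing from the side camera.

Emit:
arm_command(
  rows=[
    {"fingers": -1,"x": 0,"y": 0,"z": 0,"ax": 0,"ay": 0,"az": 0},
    {"fingers": -1,"x": 0,"y": 0,"z": 0,"ax": 0,"ay": 0,"az": 0},
    {"fingers": -1,"x": 0,"y": 0,"z": 0,"ax": 0,"ay": 0,"az": 0},
    {"fingers": -1,"x": 0,"y": 0,"z": 0,"ax": 0,"ay": 0,"az": 0},
    {"fingers": -1,"x": 0,"y": 0,"z": 0,"ax": 0,"ay": 0,"az": 0},
    {"fingers": -1,"x": 0,"y": 0,"z": 0,"ax": 0,"ay": 0,"az": 0},
    {"fingers": -1,"x": 0,"y": 0,"z": 0,"ax": 0,"ay": 0,"az": 0},
    {"fingers": -1,"x": 0,"y": 0,"z": 0,"ax": 0,"ay": 0,"az": 0},
    {"fingers": -1,"x": 0,"y": 0,"z": 0,"ax": 0,"ay": 0,"az": 0},
    {"fingers": -1,"x": 0,"y": 0,"z": 0,"ax": 0,"ay": 0,"az": 0},
  ],
)

```text
clock: 6.12
tcp_pos: [0.7081, 0.0061, 0.2508]
orientation: [-2.39, -2.039, -0.0]
contact_force: [-0.1, 0.2, -0.8]
grip_width: -0.0001
gripper_force: 0.0
```

```bash
sed -i 's/grab_frame("top");b=blade(f,HUB,.17,.186)/grab_frame("side");b=blade(f,HUB,.172,.186)/' h.py; python3 - <<'E'
from h import *
from bench import r
meas(r,12)
e=np.array([np.cos(TH),np.sin(TH)]);n=np.array([-e[1],e[0]]);p=HUB+.15*e-.016*n
to(r,(*p,.179))
E
```

```text
fit w [-1.8505062  -0.17222198]
[[6.117, 0.85, 895.0], [6.167, 0.759, 911.0], [6.217, 0.661, 934.0], [6.267, 0.577, 920.0], [6.317, 0.46, 912.0], [6.367, 0.373, 927.0], [6.417, 0.284, 953.0], [6.467, 0.195, 969.0], [6.517, 0.108, 970.0], [6.567, 0.015, 981.0], [6.617, -0.069, 980.0], [6.667, -0.173, 971.0]]
t 6.72 tcp [0.7081 0.0061 0.2508] yaw_y -9.07 zax [-0.  0. -1.] w 3.0106054321746475e-05
tool delta [0.0159 0.0003 0.0718] rows 1.7631556786112486
```

Emit:
arm_command(
  rows=[
    {"fingers": -1,"x": 0.008,"y": 0,"z": 0,"ax": 0,"ay": 0,"az": 0},
    {"fingers": -1,"x": 0.008,"y": 0,"z": 0,"ax": 0,"ay": 0,"az": 0},
    {"fingers": -1,"x": 0,"y": 0,"z": 0,"ax": 0,"ay": 0,"az": 0},
    {"fingers": -1,"x": 0,"y": 0,"z": 0.036,"ax": 0,"ay": 0,"az": 0},
    {"fingers": -1,"x": 0,"y": 0,"z": 0.036,"ax": 0,"ay": 0,"az": 0},
    {"fingers": -1,"x": 0,"y": 0,"z": 0,"ax": 0,"ay": 0,"az": 0},
  ],
)

```text
clock: 7.22
tcp_pos: [0.7063, 0.0232, 0.1715]
orientation: [-2.383, -2.036, 0.014]
contact_force: [-1.5, 1.5, -2.2]
grip_width: 0.0002
gripper_force: 0.0
```

```bash
sed -i 's/;L.append/;L.append/; s/b=blade(f,HUB,.172,.186)/b=blade(f,HUB,.172,.186);b=b[np.linalg.norm(b-r.get_obs()["tcp_pos"][:2],axis=1)>.035]/' h.py; python3 - <<'E'
from h import *
from bench import r
meas(r,10)
e=np.array([np.cos(TH),np.sin(TH)]);n=np.array([-e[1],e[0]]);p=HUB+.15*e-.016*n
to(r,(*p,.179))
E
```

```text
fit w [-1.59740506 -1.84546923]
[[7.217, -1.123, 885.0], [7.267, -1.205, 872.0], [7.317, -1.288, 858.0], [7.367, -1.368, 837.0], [7.417, -1.45, 829.0], [7.467, -1.527, 828.0], [7.517, -1.607, 813.0], [7.567, -1.684, 815.0], [7.617, -1.767, 835.0], [7.667, -1.842, 821.0]]
t 7.72 tcp [0.7112 0.0219 0.18  ] yaw_y -9.08 zax [ 0.002  0.    -1.   ] w -9.647910662247698e-05
tool delta [-0.0002 -0.0002  0.001 ] rows 0.024908089390959655
```

Emit:
arm_command(
  rows=[
    {"fingers": -1,"x": 0,"y": 0,"z": 0,"ax": 0,"ay": 0,"az": 0},
    {"fingers": -1,"x": 0,"y": 0,"z": 0,"ax": 0,"ay": 0,"az": 0},
    {"fingers": -1,"x": 0,"y": 0,"z": 0,"ax": 0,"ay": 0,"az": 0},
    {"fingers": -1,"x": 0,"y": 0,"z": 0,"ax": 0,"ay": 0,"az": 0},
    {"fingers": -1,"x": 0,"y": 0,"z": 0,"ax": 0,"ay": 0,"az": 0},
    {"fingers": -1,"x": 0,"y": 0,"z": 0,"ax": 0,"ay": 0,"az": 0},
    {"fingers": -1,"x": -0.0038,"y": 0,"z": 0,"ax": 0,"ay": 0,"az": 0},
    {"fingers": -1,"x": -0.0038,"y": 0,"z": 0,"ax": 0,"ay": 0,"az": 0},
    {"fingers": -1,"x": -0.0038,"y": 0,"z": 0,"ax": 0,"ay": 0,"az": 0},
    {"fingers": -1,"x": -0.0038,"y": 0,"z": 0,"ax": 0,"ay": 0,"az": 0},
  ],
)

```text
clock: 8.55
tcp_pos: [0.7081, 0.0061, 0.1788]
orientation: [2.391, 2.038, -0.0]
contact_force: [0.9, 0.8, 0.0]
grip_width: 0.0002
gripper_force: 0.0
```

Emit:
arm_command(
  rows=[
    {"fingers": -1,"x": -0.0038,"y": 0,"z": 0,"ax": 0,"ay": 0,"az": 0},
    {"fingers": -1,"x": -0.0038,"y": 0,"z": 0,"ax": 0,"ay": 0,"az": 0},
  ],
)

```text
clock: 8.72
tcp_pos: [0.707, -0.0014, 0.1789]
orientation: [2.391, 2.038, -0.0]
contact_force: [0.6, -0.2, 0.2]
grip_width: 0.0002
gripper_force: 0.0
```

```bash
python3 - <<'E'
from h import *
from bench import r
meas(r,4)
to(r,(.7,.0,.25))
E
```

```text
fit w [ 0.00398225 -0.02792503]
[[8.717, -0.038, 810.0], [8.767, -0.015, 804.0], [8.817, -0.026, 801.0], [8.867, -0.034, 810.0]]
t 8.92 tcp [ 7.071e-01 -7.000e-04  1.788e-01] yaw_y -9.09 zax [ 0.  0. -1.] w 0.00015518410403471929
tool delta [-0.0004 -0.0071 -0.0712] rows 1.7151617751923878
```

It stopped dead, within about 0.03 rad of the line. Now I'll take the finger away.

Emit:
arm_command(
  rows=[
    {"fingers": -1,"x": -0.015,"y": 0,"z": 0,"ax": 0,"ay": 0,"az": 0},
    {"fingers": -1,"x": 0,"y": 0,"z": -0.04,"ax": 0,"ay": 0,"az": 0},
    {"fingers": -1,"x": 0,"y": 0,"z": -0.04,"ax": 0,"ay": 0,"az": 0},
    {"fingers": -1,"x": -0.04,"y": 0,"z": 0,"ax": 0,"ay": 0,"az": 0},
    {"fingers": -1,"x": -0.04,"y": 0,"z": 0,"ax": 0,"ay": 0,"az": 0},
    {"fingers": -1,"x": -0.04,"y": 0,"z": 0,"ax": 0,"ay": 0,"az": 0},
    {"fingers": -1,"x": -0.04,"y": 0,"z": 0,"ax": 0,"ay": 0,"az": 0},
    {"fingers": -1,"x": 0,"y": 0,"z": 0,"ax": 0,"ay": 0,"az": 0},
    {"fingers": -1,"x": 0,"y": 0,"z": 0,"ax": 0,"ay": 0,"az": 0},
  ],
)

```text
clock: 9.67
tcp_pos: [0.6778, -0.1789, 0.2592]
orientation: [2.396, 2.029, -0.002]
contact_force: [0.1, 0.4, -0.3]
grip_width: 0.0003
gripper_force: 0.0
```

```bash
python3 - <<'E'
from h import *
from bench import r
meas(r,4)
f=r.grab_frame("top");b=blade(f,HUB);print(len(b),line(b)-TH)
cv2.imwrite("pics/top9.png",f["frame"][:,:,::-1]);to(r,(.7,.0,.25))
E
```

```text
fit w [ 0.02593011 -0.0283835 ]
[[9.667, -0.032, 839.0], [9.717, -0.03, 845.0], [9.767, -0.032, 837.0], [9.817, -0.027, 844.0]]
2490 -0.030255260448681265
t 9.92 tcp [ 0.68   -0.1714  0.2585] yaw_y -8.9 zax [-0.     0.001 -1.   ] w -2.5006172414344274e-05
tool delta [ 0.1724 -0.0067  0.0087] rows 4.143131520403098
```

View pics/top9.png

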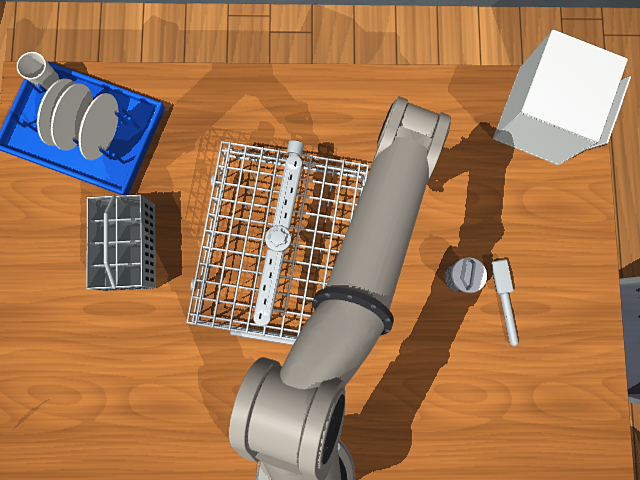

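The spray arm is at rest over the tube, from the mouth at (295,147) to the far tip at (262,322), about 1.7° off line. Basket, cutlery basket, filter and brush look unmoved, and the finger is clear.

```bash
python3 -c "
from bench import r
print(r.hand_in())"
```

```text
the job is handed in; nothing more can be done
None
```

Job handed in at about 10 s of the 54 s: the spray arm was flicked, spun untouched for about one and a half turns, and was stopped by the fingertip while still turning; it rests over the feed tube about 1.7° off line, with the finger clear and the things around it looking unmoved in the last picture.

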